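Sweep the used tube caps into the discard tub

ROBOT

A 6-joint arm with a two-finger parallel gripper is mounted at the origin on the work surface. World frame = base frame: x ahead of the robot, y to its left, z up, the work surface at z = 0. Lengths are in m, angles in degrees, forces in N, time in s.
With the tool pointing down it reaches from about 0.375 to 0.925 m from the base axis. Payload 5.7 kg.
Tool frame: the origin (TCP) lies on the centre line of the jaws, within the pads' length; the fingertips stand 8 mm ahead of it and the grasp point (between the pads) lies 11 mm behind it; z points along the fingers, y is the line along which they close (so a half turn about z gives the same grasp; the last joint's range is limited). The gripper opens to 88 mm and grips with 3 to 60 N. Pads are 20 mm wide; open, the fingers measure 115 mm over their backs; the gripper's body (75 mm by 178 mm) begins 61 mm behind the grasp point.
Start: joints at [-81.48, 20.558, 86.54, -0, 72.909, -6.595], TCP at [0.156, -0.579, 0.231] pointing down, gripper open.
Joint ranges: [-170.27, 170.27], [-57.76, 135], [12.27, 136.19], [-55.21, 235.2], [11.17, 155.16], [-170.74, 170.74]. Speed limits (degrees/s): [136.94, 136.94, 180, 180, 180, 180].

INTERFACE

Orientations are given as a 3x3 rotation matrix whose columns are the frame's x, y, z axes.
In Python, from station import bot gives the robot as it stands.
- The arm moves only by the shell command python3 -m jog 'ROWS' [OPENING] [FORCE]. ROWS is JSON, a list of rows, each a list of 2 entries, a list of its own where there are three numbers: the shift along the world's x, y, z in m, then the turn about the world's z in degrees. In form: [[[dx, dy, dz], roll], ...]. A call has 1 to 20 rows; each row shifts and turns the commanded pose from where the row before left it; what a row does not reach is not made up. A row lasts 1/8 s, in which the tool goes at most 62.5 mm and 10.7 degrees, less where a joint would pass 70% of its speed; a pose out of reach is approached as far as the arm can. A call is refused whole if a number of a shift passes 0.0625 or a number of a turn 10.7, either way. A call with a gripper value outside its range is refused whole. OPENING is the closure, from -1 (fully open) to 1 (shut), set as the call begins (- or left out, the last holds). The fingers move at their own pace and stop on an object; FORCE is the grip in N (left out, the last holds). Time passes only in rows, so rows that do not move let the fingers close. It gives the time, the measured TCP pose, the force, the opening and the grip force at its end, in the units of the state.
- bot.get_obs(): the state, without advancing time (a new reading comes with each control period).
- bot.grab_frame(name): name is "side" or "top"; returns the picture (384x512x3 uint8, red, green, blue); there is no depth.
- bot.calibration(name): a dict with "fx", "fy", "cx", "cy" (pixels), "position" and "rotation" of the camera in the world. Camera axes: x right, y down, z forward; pixel columns grow to the right and rows downward; lengths in m; the calibration is good to about 2 mm. A picture is of the moment at which its call begins. calibration takes no time and is no camera call.
- bot.close_job(): hands the job in; it is judged then, once.
The state is a dict: "time": time; "joint_positions": joint angles; "dq": joint speeds; "joint_efforts": joint torques, N m; "eef_pos": TCP position; "tool_rot": TCP orientation; "wrist_force": force on the tool from outside, world axes, zero at the start; "ft_torque": the same for the moment, N m; "gripper_width": finger opening in m; "grasp_force": force on a finger pad.
Only numpy, scipy, OpenCV 4.12 (cv2) and the standard library are available. Lean on these libraries where they do the work, as an engineer would, in place of code of your own. Each camera call takes 0.05 s, during which the arm holds its last target. There are 200 camera calls.

TASK

Three used purple tube caps are left standing on the white work board. Sweep all three along the board with your fingertips, over its open edge and into the yellow discard tub: push them steadily, without gripping, lifting or flicking any. Leave the control vials and everything else on the bench standing where they are.

Things in the scene. Friction and masses are not known exactly. Their poses are not given: they have to be found in the camera images.
- board: White work board on feet, fixed. 280 mm along its x, 340 mm along y; deck top 55 mm above its origin, which lies on the bench under its centre; z up. Grey rim 8 mm wide, 10 mm high along both long sides (x = +-140 mm) and the +y end; the -y end (y = -170 mm) is open, with no rim, above the discard tub.
- tub: Yellow discard tub, fixed, tucked 10 mm under the board's open edge (at tub y = +50 mm); its place along the edge varies, axes parallel to the board's. Origin on the bench under its centre. Inside: x +-80, y +-57 mm, floor 4 mm up, walls 3 mm. Walls: +y 40 mm high (below the board), sides 53 mm (just below the deck), back (-y) 79 mm.
- cap_a: Used purple blood-tube cap with a white dot on top, 17 mm diameter, 20 mm high, about 10 g, standing loose on the board's deck. Origin at the middle of the cap (10 mm above the deck at the start); its z axis points out of its top.
- cap_b: Used purple blood-tube cap with a grey dot on top, 17 mm diameter, 20 mm high, about 10 g, standing loose on the board's deck. Origin at the middle of the cap (10 mm above the deck at the start); its z axis points out of its top.
- cap_c: Used purple blood-tube cap with a white dot on top, 17 mm diameter, 20 mm high, about 10 g, standing loose on the board's deck. Origin at the middle of the cap (10 mm above the deck at the start); its z axis points out of its top.
- vial_red: Amber control vial with a red cap, 22 mm diameter, 45 mm high, 30 g, standing loose on the board's deck; to be left alone. Origin under its base, z up.
- vial_blue: Amber control vial with a blue cap, 22 mm diameter, 45 mm high, 30 g, standing loose on the board's deck; to be left alone. Origin under its base, z up.
- vial_green: Amber control vial with a green cap, 22 mm diameter, 45 mm high, 30 g, standing loose on the board's deck; to be left alone. Origin under its base, z up.
- reagent_bottle: Amber reagent bottle with a white cap, 60 mm diameter, 120 mm high, loose on the bench to the robot's right; bystander. Origin under its base, z up.
- beaker: Empty glass beaker, 70 mm diameter, 90 mm high, loose on the bench to the robot's right; bystander. Origin under its base, z up.
- cap_opener: Orange plastic hand tool for opening tubes, 123 mm long, 14 mm high, lying loose on the bench to the robot's left; bystander. Origin under its handle, z up.
Not all that is in view belongs to the job. What is shaped like the tub but turquoise is not meant.

How it is judged:
By the outcome, as a careful person would: the job done as asked, in the order asked, and still so for the second after the job is handed in, with the robot touching nothing.
It also fails if it takes over 54 s, if anything falls off the work surface, if the arm or the gripper's body presses on something with over 40 N, if the wrist force passes 120 N, or if a joint passes its speed limit or range.

## Working session

There is one attempt and no reset: what is moved stays moved. The work goes in short steps, Python scripts to look and compute and a shell command to move; the robot and the scene stay as the last step left them, time stands still between calls to the robot, and variables do not carry over. Pictures are saved under pics/ and viewed, at most 10 in all, crops included, and the job is handed in when it is done.

```bash
mkdir -p pics; python3 - <<'E'
from station import bot
import cv2
for n in("top","side"):
    cv2.imwrite(f"pics/{n}0.png",cv2.resize(bot.grab_frame(n)[:,:,::-1],(800,600),interpolation=cv2.INTER_CUBIC))
    print(n,bot.calibration(n))
o=bot.get_obs();print(o["time"],o["eef_pos"],o["tool_rot"],o["gripper_width"])
E
```

```text
top {'fx': 493.71805040880804, 'fy': 493.71805040880804, 'cx': 253.07026103056998, 'cy': 180.66232458078179, 'position': array([ 0.40865823, -0.0446002 ,  1.34004774]), 'rotation': array([[-0.01918252, -0.995482  ,  0.09299256],
       [-0.99980295,  0.01862399, -0.00687036],
       [ 0.00510743, -0.09310603, -0.9956431 ]])}
side {'fx': 353.59410961876756, 'fy': 353.59410961876756, 'cx': 251.06675255736735, 'cy': 196.33095947105107, 'position': array([0.22475843, 0.54355194, 0.77985563]), 'rotation': array([[-0.90620655, -0.30626815,  0.29152962],
       [-0.42270207,  0.67348384, -0.60641774],
       [-0.01061405, -0.6727699 , -0.73977564]])}
0.1 [ 0.15634117 -0.57866531  0.22990511] [[ 9.65417435e-01  2.60708896e-01 -2.18934198e-04]
 [ 2.60708908e-01 -9.65416139e-01  1.59498996e-03]
 [ 2.04465463e-04 -1.59690921e-03 -9.99998704e-01]] 0.08760784069727952
```

View pics/top0.png

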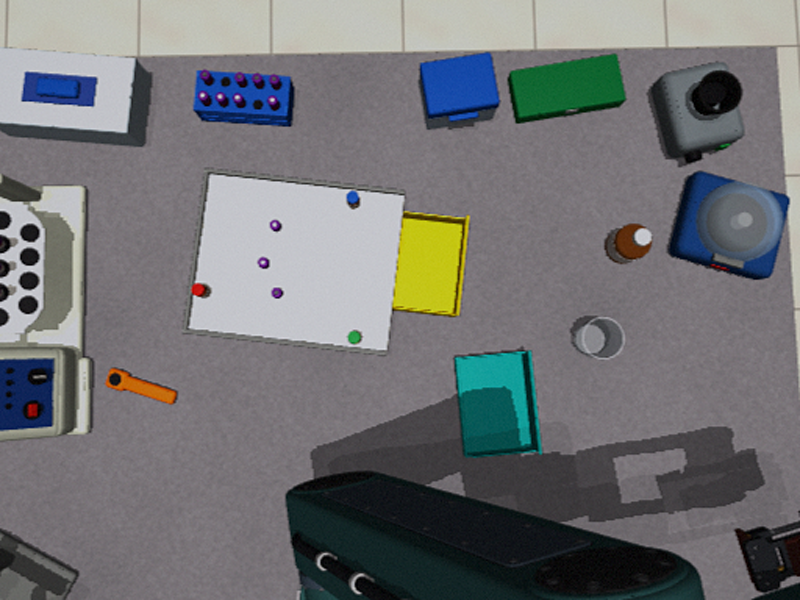

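View pics/side0.png

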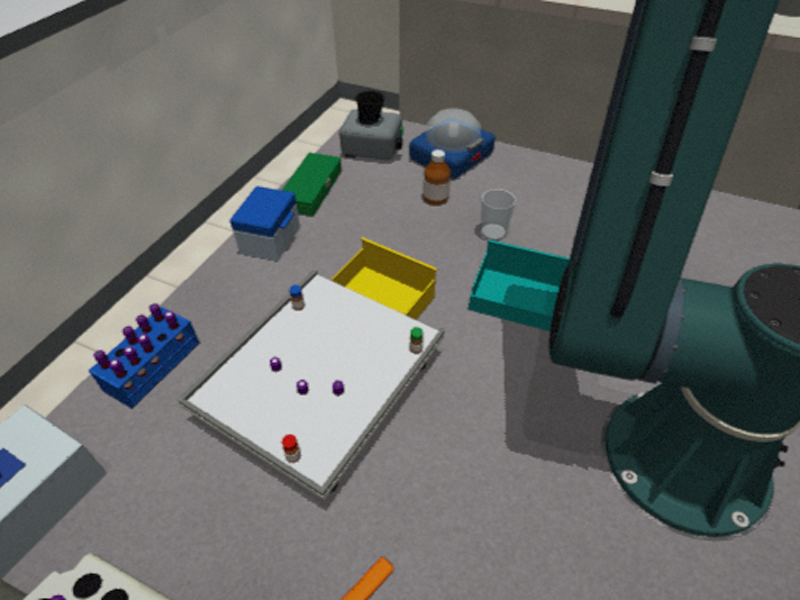

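Top view (800x600): the caps are at (276,225), (264,263) and (278,293). The red vial is at (201,290), blue at (353,199), green at (355,337). The yellow tub is at about (432,265), under the board's right edge. The turquoise tub at (497,402) is the decoy. The purple caps in the rack at (240,90) and the white rotor on the left are not standing on the board. So the three on the deck are the ones meant. Next I measure and confirm with a crop.

```bash
cat > h.py <<'E'
from station import bot
import cv2, numpy as np
def ray(cam,uv,z):
    c=bot.calibration(cam); uv=np.atleast_2d(uv).astype(float)
    d=np.c_[(uv[:,0]-c["cx"])/c["fx"],(uv[:,1]-c["cy"])/c["fy"],np.ones(len(uv))]@np.array(c["rotation"]).T
    p=np.array(c["position"]); return p+d*((z-p[2])/d[:,2])[:,None]
def blobs(img,lo,hi,amin=8):
    m=cv2.inRange(cv2.cvtColor(img,cv2.COLOR_RGB2HSV),lo,hi)
    n,l,s,c=cv2.connectedComponentsWithStats(m)
    return [(c[i],s[i,4]) for i in range(1,n) if s[i,4]>=amin],m
COL={"purple":((130,70,40),(160,255,255)),"blue":((105,150,60),(125,255,255)),"green":((60,150,50),(80,255,255)),"red":((0,200,100),(5,255,255)),"yellow":((25,150,80),(35,255,255))}
E
python3 - <<'E'
from h import *
np.set_printoptions(precision=4,suppress=True)
im={n:bot.grab_frame(n) for n in("top","side")}
t=im["top"]
m=cv2.inRange(cv2.cvtColor(t,cv2.COLOR_RGB2HSV),(0,0,170),(180,40,255)); m[:105]=0;m[232:]=0;m[:,:115]=0;m[:,265:]=0
c=max(cv2.findContours(m,0,1)[0],key=cv2.contourArea)
w=ray("top",cv2.convexHull(c)[:,0],.055)[:,:2].astype(np.float32)
r=cv2.minAreaRect(w);print("deck",r);B=cv2.boxPoints(r);print(B)
# board frame: y from open edge towards +y world
e=[B[i]-B[i-1] for i in range(4)];yb=max(e,key=lambda v:v[1]);yb=yb/np.linalg.norm(yb);xb=np.array([yb[1],-yb[0]])
ctr=np.array(r[0]);print("yb",yb,"xb",xb, "ang",np.degrees(np.arctan2(yb[1],yb[0])))
for n,z in(("purple",.075),("blue",.1),("green",.1),("red",.1),("yellow",.055)):
  for cam in im:
    for p,a in blobs(im[cam],*COL[n])[0]:
      q=ray(cam,p,z)[0,:2]; b=[(q-ctr)@xb,(q-ctr)@yb]
      if abs(b[0])<.16 and abs(b[1])<.3: print(n,cam,p,a,q,"board",np.array(b))
m=blobs(t,*COL["yellow"])[1]
c=max(cv2.findContours(m,0,1)[0],key=cv2.contourArea)
w=ray("top",cv2.convexHull(c)[:,0],.053)[:,:2]-ctr
print("tub x range",(w@xb).min(),(w@xb).max(),"y",(w@yb).min(),(w@yb).max())
cv2.imwrite("pics/crop.png",cv2.resize(t[100:235,110:310,::-1],(800,540),interpolation=cv2.INTER_CUBIC))
E
```

```text
deck ((0.5678386688232422, 0.1107722744345665), (0.33081504702568054, 0.2628423571586609), 82.5105209350586)
[[ 0.416  -0.0361]
 [ 0.6766 -0.0704]
 [ 0.7197  0.2576]
 [ 0.4591  0.2919]]
yb [0.1303 0.9915] xb [ 0.9915 -0.1303] ang 82.51052
purple top [175.8125 143.9062] 32 [0.6261 0.1449] board [0.0534 0.0414]
purple top [168.1471 167.6765] 34 [0.5645 0.1649] board [-0.0103  0.0532]
purple top [176.6471 186.9412] 34 [0.5143 0.1432] board [-0.0573  0.0252]
purple side [176.025 232.9  ] 40 [0.6197 0.1531] board [0.0458 0.0487]
purple side [193.2667 247.3333] 45 [0.5586 0.172 ] board [-0.0172  0.0595]
purple side [215.9592 247.7143] 49 [0.5087 0.1504] board [-0.0638  0.0316]
blue top [225.1522 125.8913] 46 [0.666  0.0153] board [ 0.1097 -0.0819]
blue side [188.7857 185.9286] 42 [0.6604 0.0212] board [ 0.1035 -0.0768]
green top [226.  215.5] 42 [0.4381 0.0163] board [-0.1163 -0.1105]
green side [266.0217 213.2391] 46 [0.4347 0.0224] board [-0.1204 -0.105 ]
red top [126.0682 184.8864] 44 [0.5198 0.2667] board [-0.068   0.1483]
red side [184.7059 282.1961] 51 [0.5169 0.2693] board [-0.0712  0.1505]
yellow top [274.705  169.3419] 2515 [ 0.5574 -0.1107] board [ 0.0185 -0.221 ]
yellow side [254.2597 161.7013] 77 [ 0.5618 -0.1837] board [ 0.0323 -0.2927]
yellow side [222.6122 168.9592] 49 [ 0.6344 -0.1155] board [ 0.0955 -0.2157]
yellow side [246.8774 184.818 ] 824 [ 0.5401 -0.086 ] board [-0.0019 -0.1987]
tub x range -0.06211901936473305 0.10878247236174235 y -0.2786134920497505 -0.1663481769884963
```

View pics/crop.png

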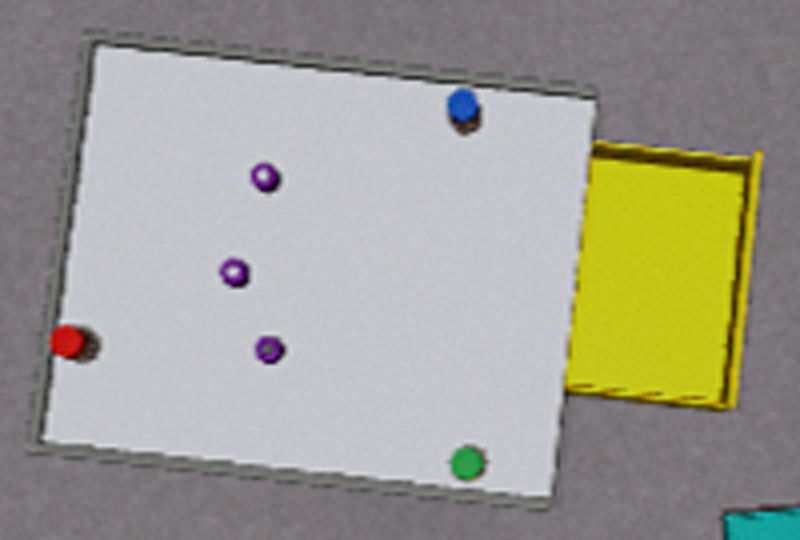

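The crop shows two white-dot caps at (265,178) and (234,272), and a grey-dot cap at (270,350). These three purple caps on the deck match cap_a, cap_b and cap_c. The yellow tub sits under the open edge; the turquoise one is ruled out.

Plan: set the fingers 12 mm apart, with the closing line parallel to the edge, so they form a notch behind each cap. Sweep the caps one at a time.

```bash
python3 -m jog '[[[0.0238,0.0383,0],3.37],[[0.0238,0.0383,0],3.37],[[0.0238,0.0383,0],3.37],[[0.0238,0.0383,0],3.37],[[0.0238,0.0383,0],3.37],[[0.0238,0.0383,0],3.37],[[0.0238,0.0383,0],3.37],[[0.0238,0.0383,0],3.37],[[0.0238,0.0383,0],3.37],[[0.0238,0.0383,0],3.37],[[0.0238,0.0383,0],3.37],[[0.0238,0.0383,0],3.37],[[0.0238,0.0383,0],3.37],[[0.0238,0.0383,0],3.37],[[0.0238,0.0383,0],3.37],[[0.0238,0.0383,0],3.37],[[0.0238,0.0383,0],3.37],[[0.0238,0.0383,0],3.37],[[0.0238,0.0383,0],3.37],[[0.0238,0.0383,0],3.37]]' 0.727 5
```

```text
time: 2.7
eef_pos: [0.6329, 0.1881, 0.2303]
tool_rot: [[0.128, 0.992, -0.0], [0.992, -0.128, -0.0], [-0.0, -0.0, -1.0]]
wrist_force: [0.2, -0.6, 0.9]
gripper_width: 0.0118
grasp_force: 0.0
```

```bash
python3 -m jog '[[[0,0,-0.03],0],[[0,0,-0.03],0],[[0,0,-0.03],0],[[0,0,-0.03],0],[[0,0,-0.02],0],[[0,0,-0.013],0],[[0,0,-0.01],0],[[0,0,0],0]]'; python3 - <<'E'
from h import *
t=bot.grab_frame("side")
cv2.imwrite("pics/s1.png",cv2.resize(t[140:340,100:340,::-1],(720,600),interpolation=cv2.INTER_CUBIC))
E
```

```text
time: 3.7
eef_pos: [0.6322, 0.1867, 0.0672]
tool_rot: [[0.13, 0.991, -0.001], [0.991, -0.13, -0.0], [-0.0, -0.001, -1.0]]
wrist_force: [0.1, -0.8, -0.2]
gripper_width: 0.0116
grasp_force: 0.0
```

View pics/s1.png

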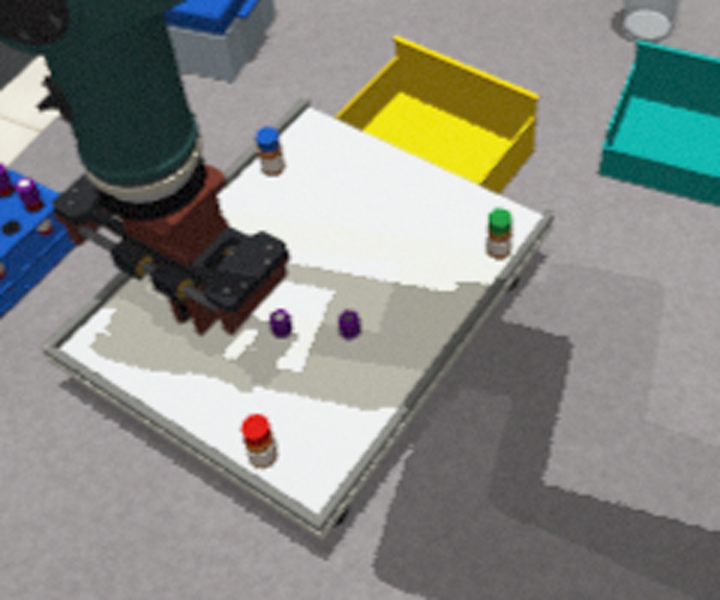

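The picture shows the fingers (about 200,325) behind the first cap. The other two caps at (281,322) and (349,323) and the vials are untouched. Starting the sweep.

```bash
python3 -m jog '[[[-0.0005,-0.004,0],0],[[-0.0009,-0.007,0],0],[[-0.0009,-0.007,0],0],[[-0.0009,-0.007,0],0],[[-0.0009,-0.007,0],0],[[-0.0009,-0.007,0],0],[[-0.0009,-0.007,0],0],[[-0.0009,-0.007,0],0],[[-0.0009,-0.007,0],0],[[-0.0009,-0.007,0],0],[[-0.0009,-0.007,0],0],[[-0.0009,-0.007,0],0],[[-0.0009,-0.007,0],0],[[-0.0009,-0.007,0],0],[[-0.0009,-0.007,0],0],[[-0.0009,-0.007,0],0],[[-0.0009,-0.007,0],0],[[-0.0009,-0.007,0],0],[[-0.0009,-0.007,0],0],[[-0.0009,-0.007,0],0]]'; python3 - <<'E'
from h import *
t=bot.grab_frame("side")
cv2.imwrite("pics/s2.png",cv2.resize(t[140:340,100:340,::-1],(720,600),interpolation=cv2.INTER_CUBIC))
E
```

```text
time: 6.25
eef_pos: [0.6148, 0.0493, 0.0676]
tool_rot: [[0.13, 0.991, -0.0], [0.991, -0.13, 0.0], [0.0, -0.0, -1.0]]
wrist_force: [0.1, -0.1, 0.2]
gripper_width: 0.0121
grasp_force: 0.1
```

View pics/s2.png

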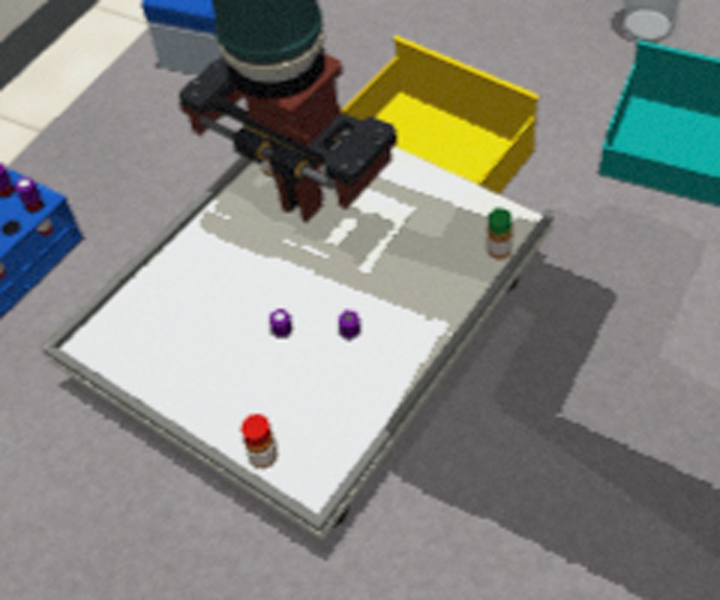

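The first cap is moving along with the fingers, hidden in front of them; nothing was left behind. Continuing over the edge, then a lift.

```bash
python3 -m jog '[[[-0.0009,-0.007,0],0],[[-0.0009,-0.007,0],0],[[-0.0009,-0.007,0],0],[[-0.0009,-0.007,0],0],[[-0.0009,-0.007,0],0],[[-0.0009,-0.007,0],0],[[-0.0009,-0.007,0],0],[[-0.0009,-0.007,0],0],[[-0.0009,-0.007,0],0],[[-0.0009,-0.007,0],0],[[-0.0009,-0.007,0],0],[[-0.0009,-0.007,0],0],[[-0.0007,-0.005,0],0],[[-0.0007,-0.005,0],0],[[-0.0007,-0.005,0],0],[[-0.0007,-0.005,0],0],[[-0.0007,-0.005,0],0],[[-0.0007,-0.005,0],0],[[-0.0005,-0.004,0],0],[[0,0,0],0]]'; python3 - <<'E'
from h import *
a=bot.grab_frame("side")[130:330,90:330,::-1];b=bot.grab_frame("top")[90:290,110:350,::-1]
cv2.imwrite("pics/s3.png",cv2.resize(np.hstack([a,b]),(800,333),interpolation=cv2.INTER_CUBIC))
E
```

```text
time: 8.8
eef_pos: [0.5993, -0.0685, 0.0676]
tool_rot: [[0.131, 0.991, -0.0], [0.991, -0.131, 0.0], [0.0, -0.0, -1.0]]
wrist_force: [-0.5, 0.2, 0.4]
gripper_width: 0.0118
grasp_force: 0.0
```

View pics/s3.png

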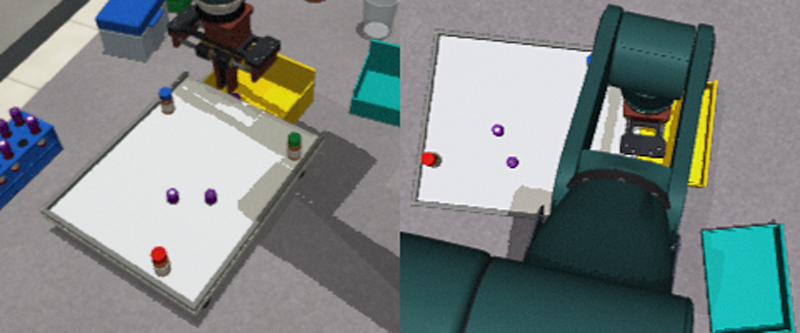

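The side view shows purple at about (235,98) by the fingertips, at the tub. The remaining caps and all the vials are in place. I'll lift, go back behind the middle cap and check.

```bash
python3 -m jog '[[[0,0,0.01],0],[[0,0,0.024],0],[[0,0,0.024],0],[[0,0,0.024],0],[[-0.0029,0.0278,0],0],[[-0.0029,0.0278,0],0],[[-0.0029,0.0278,0],0],[[-0.0029,0.0278,0],0],[[-0.0029,0.0278,0],0],[[-0.0029,0.0278,0],0],[[-0.0029,0.0278,0],0],[[-0.0029,0.0278,0],0],[[-0.0029,0.0278,0],0],[[-0.0029,0.0278,0],0],[[0,0,0],0]]'; python3 - <<'E'
from h import *
np.set_printoptions(precision=4,suppress=True)
a=bot.grab_frame("side");b=bot.grab_frame("top")
for n,im in(("side",a),("top",b)):
  for p,s in blobs(im,*COL["purple"],4)[0]: print(n,p,s,ray(n,p,.07)[0,:2],ray(n,p,.014)[0,:2])
cv2.imwrite("pics/s4.png",cv2.resize(np.hstack([a[130:330,90:330,::-1],b[90:290,110:350,::-1]]),(800,333),interpolation=cv2.INTER_CUBIC))
E
```

```text
time: 10.78
eef_pos: [0.5702, 0.2115, 0.1503]
tool_rot: [[0.128, 0.992, 0.001], [0.992, -0.128, 0.001], [0.001, 0.001, -1.0]]
wrist_force: [0.3, 0.3, 0.2]
gripper_width: 0.0124
grasp_force: 0.0
side [231.2727 187.    ] 11 [ 0.5695 -0.0473] [ 0.5967 -0.094 ]
side [ 99.1087 198.2609] 46 [0.8774 0.139 ] [0.9289 0.1071]
side [108.5532 203.4681] 47 [0.8413 0.1432] [0.8899 0.1116]
side [ 90.9184 205.6735] 49 [0.8791 0.169 ] [0.9307 0.1395]
side [ 87.3131 215.8788] 99 [0.8631 0.2002] [0.9135 0.1731]
side [ 83.0943 226.2075] 53 [0.849  0.2308] [0.8983 0.2062]
side [ 69.0517 231.3879] 116 [0.8696 0.2581] [0.9205 0.2356]
side [215.96 247.62] 50 [0.5109 0.1474] [0.5334 0.1161]
side [193.8    248.1143] 35 [0.5586 0.1708] [0.5849 0.1414]
side [ 36.0833 382.1667] 24 [0.6699 0.5465] [0.705  0.5468]
top [130.9  47.6] 30 [0.887  0.2632] [0.9081 0.2768]
top [153.0606  49.3636] 33 [0.8812 0.2046] [0.902  0.2156]
top [164.3125  50.1562] 32 [0.8785 0.1749] [0.8992 0.1845]
top [175.3548  50.6452] 31 [0.8767 0.1457] [0.8973 0.1541]
top [129.8519  61.2222] 27 [0.85   0.2658] [0.8695 0.2795]
top [140.8571  62.1786] 28 [0.8469 0.2368] [0.8662 0.2492]
top [151.9167  62.8333] 24 [0.8446 0.2076] [0.8638 0.2187]
top [174.1071  64.1429] 28 [0.84   0.1491] [0.8591 0.1577]
top [264.9 157.2] 30 [ 0.5879 -0.0852] [ 0.5958 -0.087 ]
top [168.1471 167.7941] 34 [0.5648 0.1657] [0.5717 0.175 ]
top [176.8235 187.    ] 34 [0.5145 0.1435] [0.5192 0.1518]
```

View pics/s4.png

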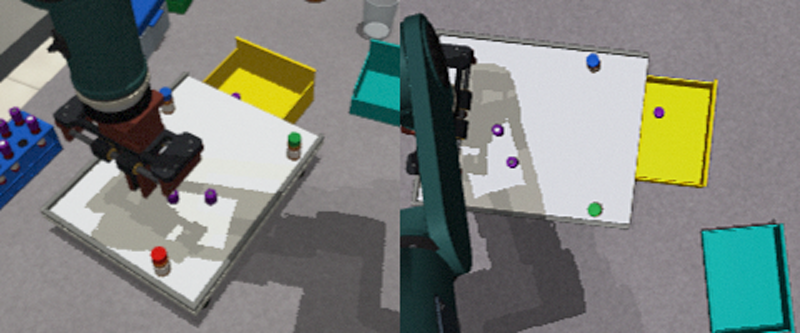

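The first cap lies in the yellow tub (top picture 658,112), and the vials are undisturbed. Now the middle cap, in two calls.

```bash
python3 -m jog '[[[0,0,-0.025],0],[[0,0,-0.025],0],[[0,0,-0.02],0],[[0,0,-0.013],0],[[0,0,0],0],[[-0.0005,-0.004,0],0],[[-0.0009,-0.007,0],0],[[-0.0009,-0.007,0],0],[[-0.0009,-0.007,0],0],[[-0.0009,-0.007,0],0],[[-0.0009,-0.007,0],0],[[-0.0009,-0.007,0],0],[[-0.0009,-0.007,0],0],[[-0.0009,-0.007,0],0],[[-0.0009,-0.007,0],0],[[-0.0009,-0.007,0],0],[[-0.0009,-0.007,0],0],[[-0.0009,-0.007,0],0],[[-0.0009,-0.007,0],0],[[-0.0009,-0.007,0],0]]'; python3 - <<'E'
from h import *
for p,s in blobs(bot.grab_frame("side"),*COL["purple"],4)[0]: print(p,s) if p[0]>150 else 0
E
```

```text
time: 13.38
eef_pos: [0.5572, 0.1073, 0.0666]
tool_rot: [[0.13, 0.991, -0.0], [0.991, -0.13, 0.0], [0.0, -0.0, -1.0]]
wrist_force: [-0.4, 0.5, -0.5]
gripper_width: 0.0121
grasp_force: 0.1
[231.27272727 187.        ] 11
[216.         247.80392157] 51
```

```bash
python3 -m jog '[[[-0.0009,-0.007,0],0],[[-0.0009,-0.007,0],0],[[-0.0009,-0.007,0],0],[[-0.0009,-0.007,0],0],[[-0.0009,-0.007,0],0],[[-0.0009,-0.007,0],0],[[-0.0009,-0.007,0],0],[[-0.0009,-0.007,0],0],[[-0.0009,-0.007,0],0],[[-0.0009,-0.007,0],0],[[-0.0009,-0.007,0],0],[[-0.0009,-0.007,0],0],[[-0.0009,-0.007,0],0],[[-0.0009,-0.007,0],0],[[-0.0009,-0.007,0],0],[[-0.0009,-0.007,0],0],[[-0.0009,-0.007,0],0],[[-0.0009,-0.007,0],0],[[-0.0009,-0.007,0],0],[[-0.0007,-0.005,0],0]]' && python3 -m jog '[[[-0.0007,-0.005,0],0],[[-0.0007,-0.005,0],0],[[-0.0007,-0.005,0],0],[[-0.0007,-0.005,0],0],[[-0.0007,-0.005,0],0],[[-0.0007,-0.005,0],0],[[0,0,0],0],[[0,0,0],0]]'
```

```text
time: 15.92
eef_pos: [0.5394, -0.0307, 0.0666]
tool_rot: [[0.131, 0.991, -0.0], [0.991, -0.131, 0.0], [0.0, -0.0, -1.0]]
wrist_force: [0.1, 0.3, -0.3]
gripper_width: 0.0118
grasp_force: 0.0
time: 16.92
eef_pos: [0.5352, -0.0602, 0.0666]
tool_rot: [[0.13, 0.991, -0.0], [0.991, -0.13, 0.0], [0.0, -0.0, -1.0]]
wrist_force: [0.1, 0.2, -0.9]
gripper_width: 0.0119
grasp_force: 0.0
```

```bash
python3 -m jog '[[[0,0,0.01],0],[[0,0,0.024],0],[[0,0,0.024],0],[[0,0,0.024],0],[[-0.0021,0.0249,0],0.75],[[-0.0021,0.0249,0],0.75],[[-0.0021,0.0249,0],0.75],[[-0.0021,0.0249,0],0.75],[[-0.0021,0.0249,0],0.75],[[-0.0021,0.0249,0],0.75],[[-0.0021,0.0249,0],0.75],[[-0.0021,0.0249,0],0.75],[[-0.0021,0.0249,0],0.75],[[-0.0021,0.0249,0],0.75],[[0,0,0],0]]'; python3 - <<'E'
from h import *
np.set_printoptions(precision=4,suppress=True)
a=bot.grab_frame("side");b=bot.grab_frame("top")
for n,im in(("side",a),("top",b)):
  for p,s in blobs(im,*COL["purple"],4)[0]:
    if ray(n,p,.07)[0,0]<.7: print(n,p,s,ray(n,p,.07)[0,:2],ray(n,p,.014)[0,:2])
cv2.imwrite("pics/s5.png",cv2.resize(np.hstack([a[130:330,90:330,::-1],b[90:290,110:350,::-1]]),(800,333),interpolation=cv2.INTER_CUBIC))
E
```

```text
time: 18.8
eef_pos: [0.5142, 0.1902, 0.1493]
tool_rot: [[-0.003, 1.0, 0.001], [1.0, 0.003, 0.0], [0.0, 0.001, -1.0]]
wrist_force: [0.1, 0.2, 0.7]
gripper_width: 0.0117
grasp_force: 0.0
side [231.2727 187.    ] 11 [ 0.5695 -0.0473] [ 0.5967 -0.094 ]
side [249.4286 195.1429] 14 [ 0.5104 -0.0405] [ 0.5329 -0.0865]
side [215.9412 247.7059] 51 [0.5108 0.1476] [0.5334 0.1164]
side [ 36.0833 382.1667] 24 [0.6699 0.5465] [0.705  0.5468]
top [264.9 157.2] 30 [ 0.5879 -0.0852] [ 0.5958 -0.087 ]
top [263.1111 180.5185] 27 [ 0.5272 -0.0793] [ 0.5324 -0.0808]
top [176.8235 187.    ] 34 [0.5145 0.1435] [0.5192 0.1518]
```

View pics/s5.png

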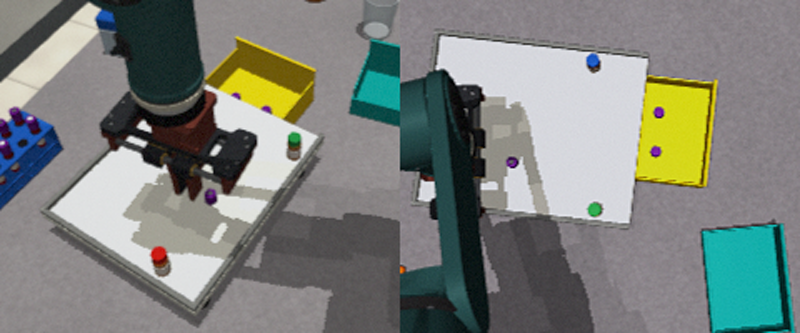

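Two caps are in the tub, at (658,112) and (655,151) in the top picture, and the last one stands at (512,161) with the fingers behind it. Sweep it along world −y.

```bash
python3 -m jog '[[[0,0,-0.025],0],[[0,0,-0.025],0],[[0,0,-0.02],0],[[0,0,-0.012],0],[[0,0,0],0],[[0,-0.004,0],0],[[0,-0.007,0],0],[[0,-0.007,0],0],[[0,-0.007,0],0],[[0,-0.007,0],0],[[0,-0.007,0],0],[[0,-0.007,0],0],[[0,-0.007,0],0],[[0,-0.007,0],0],[[0,-0.007,0],0],[[0,-0.007,0],0],[[0,-0.007,0],0],[[0,-0.007,0],0],[[0,-0.007,0],0],[[0,-0.007,0],0]]'; python3 - <<'E'
from h import *
for p,s in blobs(bot.grab_frame("side"),*COL["purple"],4)[0]: print(p,s) if p[0]>150 else 0
E
```

```text
time: 21.4
eef_pos: [0.5142, 0.0863, 0.0666]
tool_rot: [[-0.0, 1.0, -0.0], [1.0, 0.0, -0.0], [-0.0, -0.0, -1.0]]
wrist_force: [-0.6, 0.4, -0.4]
gripper_width: 0.0118
grasp_force: 0.1
[249.46666667 195.26666667] 15
```

```bash
python3 -m jog '[[[0,-0.007,0],0],[[0,-0.007,0],0],[[0,-0.007,0],0],[[0,-0.007,0],0],[[0,-0.007,0],0],[[0,-0.007,0],0],[[0,-0.007,0],0],[[0,-0.007,0],0],[[0,-0.007,0],0],[[0,-0.007,0],0],[[0,-0.007,0],0],[[0,-0.007,0],0],[[0,-0.007,0],0],[[0,-0.007,0],0],[[0,-0.007,0],0],[[0,-0.007,0],0],[[0,-0.005,0],0],[[0,-0.005,0],0],[[0,-0.005,0],0],[[0,-0.005,0],0]]' && python3 -m jog '[[[0,-0.005,0],0],[[0,-0.005,0],0],[[0,-0.004,0],0],[[0,0,0],0],[[0,0,0],0],[[0,0,0.01],0],[[0,0,0.024],0],[[0,0,0.024],0],[[0,0,0.024],0],[[0,0.03,0.02],0],[[0,0.03,0],0],[[0,0.03,0],0],[[0,0.03,0],0],[[0,0.03,0],0],[[0,0.03,0],0],[[0,0.03,0],0],[[0,0.03,0],0],[[0,0,0],0],[[0,0,0],0]]'; python3 - <<'E'
from h import *
np.set_printoptions(precision=4,suppress=True)
a=bot.grab_frame("side");b=bot.grab_frame("top")
for n,im in(("side",a),("top",b)):
  for p,s in blobs(im,*COL["purple"],4)[0]:
    if ray(n,p,.07)[0,0]<.7: print(n,p,s,ray(n,p,.014)[0,:2])
  for c in("blue","green","red"):
   for p,s in blobs(im,*COL[c])[0]:
    q=ray(n,p,.1)[0,:2]
    if abs(q[0]-.56)<.15 and 0<q[1]<.3: print(n,c,q)
cv2.imwrite("pics/s6.png",cv2.resize(np.hstack([a[130:330,90:330,::-1],b[90:290,110:350,::-1]]),(800,333),interpolation=cv2.INTER_CUBIC))
E
```

```text
time: 23.95
eef_pos: [0.5143, -0.0455, 0.0666]
tool_rot: [[-0.0, 1.0, -0.0], [1.0, 0.0, -0.0], [-0.0, -0.0, -1.0]]
wrist_force: [-0.6, 0.3, -0.9]
gripper_width: 0.0121
grasp_force: 0.0
time: 26.32
eef_pos: [0.5141, 0.1804, 0.1689]
tool_rot: [[-0.001, 1.0, 0.0], [1.0, 0.001, -0.0], [-0.0, 0.0, -1.0]]
wrist_force: [0.3, -0.2, -0.4]
gripper_width: 0.0122
grasp_force: 0.0
side [231.2727 187.    ] 11 [ 0.5967 -0.094 ]
side [249.4667 195.2667] 15 [ 0.5326 -0.0861]
side [256.2308 198.2308] 13 [ 0.5097 -0.0837]
side [ 36.0833 382.1667] 24 [0.705  0.5468]
side green [0.4345 0.0225]
side red [0.5168 0.2698]
top [264.9 157.2] 30 [ 0.5958 -0.087 ]
top [263.1111 180.5185] 27 [ 0.5324 -0.0808]
top [262.3214 188.6786] 28 [ 0.5104 -0.0783]
top blue [0.6658 0.0152]
top green [0.438  0.0162]
```

View pics/s6.png

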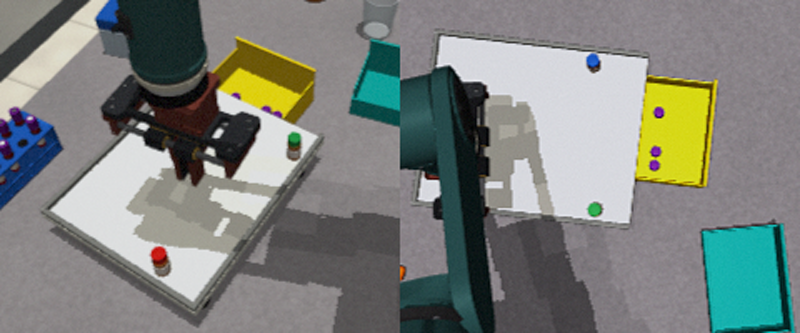

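All three caps lie in the yellow tub, at (658,112), (655,151) and (655,165) in the top picture. The vials are at their starting positions and the arm is clear, so I'm handing in.

```bash
python3 -c "
from station import bot
print(bot.close_job())"
```

```text
the job is handed in; nothing more can be done
None
```

I swept all three purple caps over the board's open edge into the yellow discard tub, left the three vials where they stood, and handed the job in at about 26 s.

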